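# Cover the clean beakers from the stack of covers

### The job

The clean beakers must be kept free of dust until the next class: take the stack of covers on the cork mat apart and put each cover on the beaker of its own size, smallest cover on the smallest beaker and so on, right way up and lying flat on the rim with its step inside the mouth. Leave the beakers standing where they are, and do not knock over the measuring cylinder.

Things in the scene. Friction and masses are not known exactly. Their poses are not given: they have to be found in the camera images.
- cover_small: Flat beaker cover of light grey plastic, dark edge line, on top of the stack at the start: a stepped disc, 13 mm thick in all. Upper part: a flange 40 mm in diameter and 8 mm thick, to be gripped across its edge; under it a step 24 mm in diameter and 5 mm deep that drops loosely into the mouth of the small beaker.. Origin: centre of the underside of the step, z up; the flange's underside is 5 mm and its flat top 13 mm above it.
- cover_medium: Flat beaker cover of light grey plastic, dark edge line, second from the top at the start: a stepped disc, 13 mm thick in all. Upper part: a flange 48 mm in diameter and 8 mm thick, to be gripped across its edge; under it a step 32 mm in diameter and 5 mm deep that drops loosely into the mouth of the medium beaker.. Origin: centre of the underside of the step, z up; the flange's underside is 5 mm and its flat top 13 mm above it.
- cover_large: Flat beaker cover of light grey plastic, dark edge line, third from the top at the start: a stepped disc, 13 mm thick in all. Upper part: a flange 56 mm in diameter and 8 mm thick, to be gripped across its edge; under it a step 40 mm in diameter and 5 mm deep that drops loosely into the mouth of the large beaker.. Origin: centre of the underside of the step, z up; the flange's underside is 5 mm and its flat top 13 mm above it.
- cover_largest: Flat beaker cover of light grey plastic, dark edge line, at the bottom of the stack at the start: a stepped disc, 13 mm thick in all. Upper part: a flange 66 mm in diameter and 8 mm thick, to be gripped across its edge; under it a step 50 mm in diameter and 5 mm deep that drops loosely into the mouth of the largest beaker.. Origin: centre of the underside of the step, z up; the flange's underside is 5 mm and its flat top 13 mm above it.
- beaker_small: Small of the four glass beakers, loose on the bench, upright and empty: 34 mm outside diameter, 50 mm high, straight 2 mm walls, mouth 30 mm wide inside. Origin: centre of its foot on the bench, z up, so the rim is 50 mm above it. With its cover properly on, the cover's origin is 45 mm above this origin.
- beaker_medium: Medium of the four glass beakers, loose on the bench, upright and empty: 42 mm outside diameter, 60 mm high, straight 2 mm walls, mouth 38 mm wide inside. Origin: centre of its foot on the bench, z up, so the rim is 60 mm above it. With its cover properly on, the cover's origin is 55 mm above this origin.
- beaker_large: Large of the four glass beakers, loose on the bench, upright and empty: 50 mm outside diameter, 70 mm high, straight 2 mm walls, mouth 46 mm wide inside. Origin: centre of its foot on the bench, z up, so the rim is 70 mm above it. With its cover properly on, the cover's origin is 65 mm above this origin.
- beaker_largest: Largest of the four glass beakers, loose on the bench, upright and empty: 60 mm outside diameter, 80 mm high, straight 2 mm walls, mouth 56 mm wide inside. Origin: centre of its foot on the bench, z up, so the rim is 80 mm above it. With its cover properly on, the cover's origin is 75 mm above this origin.
- mat: Round cork mat, 96 mm in diameter and 6 mm thick, fixed to the bench; the four covers are stacked on it, biggest below, smallest on top, not quite concentric (the stack is 52 mm high). Origin: centre of its underside on the bench. Two small vials (20 mm wide, 45 mm high) also stand among the beakers and the mat, never nearer than 75 mm, axis to axis, to any of them.
- cylinder: Measuring cylinder: a glass tube of 25 mm diameter, 198 mm high, on a round blue foot of 62 mm, standing loose towards the far edge beyond the beakers. Origin: centre of its foot, z up.
Mind the look-alikes: they are no part of the job. Leave any pink look-alike of the cylinder alone.

How it is judged:
By the outcome, as a careful person would: the job done as asked, in the order asked, and still so for the second after the job is handed in, with the robot touching nothing.
It also fails if it takes over 128 s, if anything falls off the work surface, if the arm or the gripper's body presses on something with over 40 N, if the wrist force passes 120 N, or if a joint passes its speed limit or range.

### The arm

A 6-joint arm with a two-finger parallel gripper is mounted at the origin on the work surface. World frame = base frame: x ahead of the robot, y to its left, z up, the work surface at z = 0. Lengths are in m, angles in rad, forces in N, time in s.
With the tool pointing down it reaches from about 0.25 to 0.775 m from the base axis. Payload 8.9 kg.
Tool frame: the origin (TCP) lies at the very end of the fingers, on their centre line; the grasp point (between the pads) lies 19 mm behind it (env.grasp_offset is the z of the grasp point in the tool frame, in m); z points along the fingers, y is the direction in which the jaws open and shut (so a half turn about z gives the same grasp; the last joint's range is limited). The gripper opens to 85 mm and grips with 20 to 120 N. Pads are 22 mm wide; open, the fingers measure 114 mm over their backs; the gripper's body (76 mm by 85 mm) begins 54 mm behind the grasp point. The pads swing forward as they close: fully open they stand 13 mm farther back than shut.
Start: joints at [-1.269, 0.291, -0.153, 1.127, 0, 1.431], TCP at [0.224, -0.475, 0.231] pointing down, gripper open.
Joint ranges: [-2.52, 2.52], [-0.91, 1.74], [-1.3, 1.37], [-1.96, 2.02], [-1.52, 1.47], [-3.14, 3.14]. Speed limits (rad/s): [2.22, 2.22, 2.79, 3.14, 3.14, 3.14].

### API

Orientations are given as a 3x3 rotation matrix whose columns are the frame's x, y, z axes.
In Python, from bench import telemetry, eyes, env gives the robot as it stands.
- The arm moves only by the tool jog_arm, never from a script. Its argument "deltas" is a list that holds one entry, the list of rows, each a list of 7 numbers: the shift along the tool's x, y, z in cm, then the turn, a rotation vector about the tool's x, y, z in rad, then the opening, from 0 (shut) to 1 (fully open). In form: [[[x, y, z, wx, wy, wz, jaw], ...]]. A call has 1 to 12 rows; each row is the pose to reach, as a shift and turn from the pose commanded when the call began, along the tool's axes at that moment; what a row does not reach only later rows make up. A row lasts 1/10 s, in which the tool goes at most 50 mm and 8.59 degrees, less where a joint would pass 70% of its speed; a pose out of reach is approached as far as the arm can. A call with a gripper value outside its range is refused whole. The fingers move at their own pace and stop on an object; "squeeze" is the grip in N (left out, the last holds). Time passes only in rows, so rows that repeat a pose let the fingers close. It gives the time, the measured TCP pose, the force and the opening at its end, in the units of the state.
- telemetry.sense(): the state, without advancing time (a new reading comes with each control period).
- eyes.get_image(name): name is "side" or "top" or "wrist"; returns the picture (420x560x3 uint8, blue, green, red); there is no depth.
- eyes.calibration(name): a dict with "intrinsics" (3x3 intrinsics, pixels), "dist_coeffs" ([k1, k2, p1, p2, k3] as OpenCV has them; the pictures are not rectified), "cam_to_world" (4x4, takes a point from camera to world coordinates). Camera axes: x right, y up, looking along -z (the intrinsics and any distortion apply to the point x, -y, -z); pixel columns grow to the right and rows downward; lengths in m; the calibration is good to about 2 mm. A picture is of the moment at which its call begins: read the wrist's pose just before it. calibration takes no time and is no camera call; for the wrist camera it gives the pose at the moment of the call.
- env.close_job(): hands the job in, once; it reports no verdict.
The state is a dict: "clock": time; "joint_positions": joint angles; "joint_velocities": joint speeds; "joint_efforts": joint torques, N m; "ee_pos": TCP position; "eef_rot": TCP orientation; "contact_force": force on the tool from outside, world axes, zero at the start; "moment": the same for the moment, N m; "grip_width": finger opening in m.
Only numpy, scipy, OpenCV 4.12 (cv2) and the standard library are available. Lean on these libraries where they do the work, as an engineer would, in place of code of your own. Each camera call takes 0.05 s, during which the arm holds its last target.

## Working session

There is one attempt and no reset: what is moved stays moved. The work goes in short steps, Python scripts to look and compute and a tool call to move; the robot and the scene stay as the last step left them, time stands still between calls to the robot, and variables do not carry over. Pictures are saved under pics/ and viewed, and the job is handed in when it is done.

Besides the shell and the picture viewer there is one more tool, called after "Request:" as name(argument=value, ...) on one line, values as JSON. jog_arm: Moves the arm, as the interface text tells. Its arguments: {"type":"object","properties":{"deltas":{"type":"array"},"squeeze":{"type":"number"}},"required":["deltas"]}

```bash
ls; mkdir -p pics; python3 - <<'E'
from bench import telemetry, eyes, env
import cv2
print(telemetry.sense()); print(env.grasp_offset)
for n in ["side","top","wrist"]:
    c=eyes.calibration(n); print(n,c)
    cv2.imwrite(f"pics/{n}0.png",eyes.get_image(n))
E
```

```text
pics
{'clock': 0.0, 'joint_positions': array([-1.26928059e+00,  2.91320395e-01, -1.54123845e-01,  1.12671922e+00,
        5.69414606e-06,  1.43146759e+00]), 'joint_velocities': array([-4.93558924e-05, -7.98656266e-04,  2.50646448e-04,  2.98699194e-04,
       -2.83158286e-04,  2.47577967e-04]), 'joint_efforts': array([ 1.28174546e-03, -5.37143934e+01,  3.31370008e+01,  1.61842239e-02,
        1.47670935e-04, -3.00803329e-06]), 'ee_pos': array([ 0.22387625, -0.47437713,  0.23071241]), 'eef_rot': array([[ 9.04391687e-01,  4.26703077e-01, -4.00557313e-04],
       [ 4.26703221e-01, -9.04390763e-01,  1.30714900e-03],
       [ 1.95504169e-04, -1.35309379e-03, -9.99999065e-01]]), 'contact_force': array([ 0.0007209 , -0.69427395,  0.04444056]), 'moment': array([ 0.05150666, -0.06646089,  0.02811197]), 'grip_width': 0.08564982639139453}
-0.0187
side {'intrinsics': array([[535.67508237,   0.        , 282.76448751],
       [  0.        , 535.67508237, 208.23550657],
       [  0.        ,   0.        ,   1.        ]]), 'dist_coeffs': array([-0.03653588,  0.        ,  0.        ,  0.        ,  0. 
[... 619 characters left out ...]
 [-0.99968797, -0.01664195,  0.01862827,  0.00687876],
       [ 0.01587222,  0.15264557,  0.98815353,  0.89665584],
       [ 0.        ,  0.        ,  0.        ,  1.        ]])}
wrist {'intrinsics': array([[342.8068554 ,   0.        , 273.19197559],
       [  0.        , 342.8068554 , 208.67067621],
       [  0.        ,   0.        ,   1.        ]]), 'dist_coeffs': array([0.02196733, 0.        , 0.        , 0.        , 0.        ]), 'cam_to_world': array([[ 0.42609186,  0.86734311,  0.25721908,  0.28982286],
       [-0.90467921,  0.40885902,  0.11995764, -0.44399778],
       [-0.00112191, -0.28381373,  0.95887878,  0.3739852 ],
       [ 0.        ,  0.        ,  0.        ,  1.        ]])}
```

View pics/top0.png

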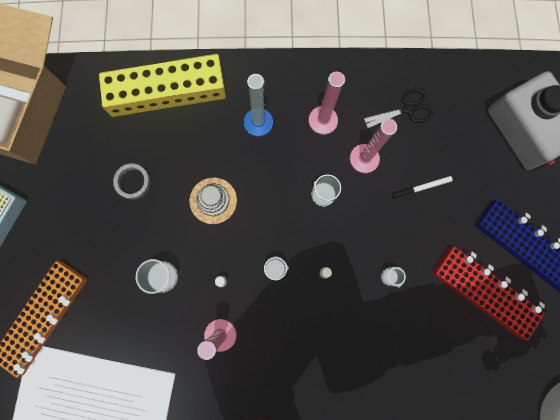

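View pics/side0.png

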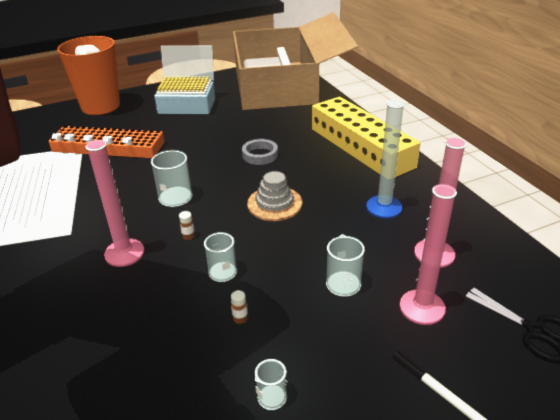

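View pics/wrist0.png

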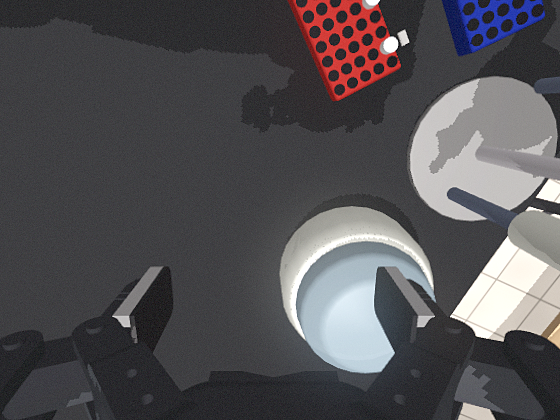

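Top view: the stack is at about (212,198). Beakers: largest (157,277), medium (276,268), large (326,190), small (393,276). The side view shows the same layout. I'll zoom in to fit the rims.

```bash
python3 - <<'E'
import cv2,numpy as np
t=cv2.imread('pics/top0.png'); s=cv2.imread('pics/side0.png')
def mk(im,cs,r,fn):
    ts=[]
    for (u,v) in cs:
        c=im[v-r:v+r,u-r:u+r]; c=cv2.resize(c,(260,260),interpolation=cv2.INTER_CUBIC)
        for k in range(0,2*r,10):
            p=int(k*260/(2*r)); cv2.putText(c,str(u-r+k),(p,8),0,.3,(0,255,255)); cv2.putText(c,str(v-r+k),(0,p+4),0,.3,(0,255,0))
            cv2.line(c,(p,10),(p,14),(0,255,255)); cv2.line(c,(20,p),(24,p),(0,255,0))
        ts.append(c)
    while len(ts)<6: ts.append(ts[0]*0)
    cv2.imwrite(fn,np.vstack([np.hstack(ts[:3]),np.hstack(ts[3:6])]))
mk(t,[(212,198),(157,277),(276,268),(326,190),(393,276)],30,'pics/tz.png')
mk(s,[(274,195),(172,180),(221,258),(344,265),(270,383)],35,'pics/sz.png')
E
```

```text
(no output)
```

View pics/tz.png

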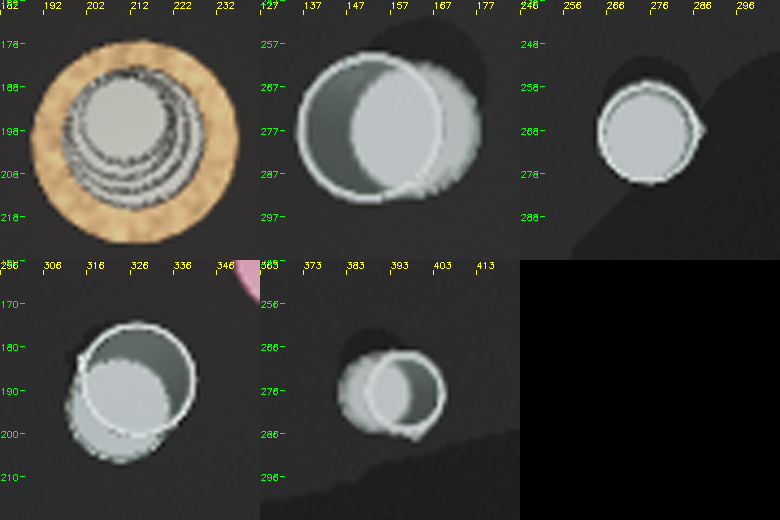

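View pics/sz.png

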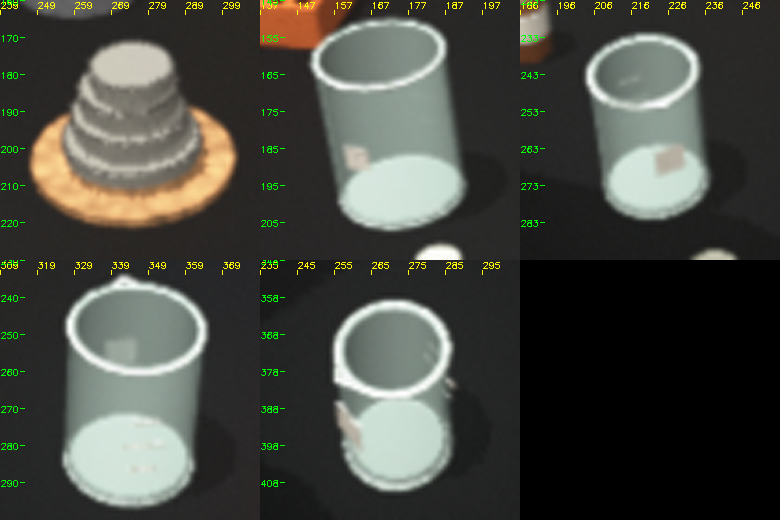

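```bash
cat > h.py <<'E'
import cv2,numpy as np
from scipy.optimize import least_squares
from bench import eyes
def rays(c,uv):
    p=cv2.undistortPoints(np.array(uv,float).reshape(-1,1,2),c['intrinsics'],c['dist_coeffs']).reshape(-1,2)
    d=np.c_[p[:,0],-p[:,1],-np.ones(len(p))]@c['cam_to_world'][:3,:3].T
    return c['cam_to_world'][:3,3],d
def onz(c,uv,z):
    o,d=rays(c,uv); return (o+d*((z-o[2])/d[:,2])[:,None])[:,:2]
def proj(c,P):
    P=np.atleast_2d(P); q=(P-c['cam_to_world'][:3,3])@c['cam_to_world'][:3,:3]
    q=np.c_[q[:,0],-q[:,1],-q[:,2]]
    return cv2.projectPoints(q,np.zeros(3),np.zeros(3),c['intrinsics'],c['dist_coeffs'])[0].reshape(-1,2)
def ring(im,c,xy,z,r,mode,w=.004,it=4,n=90,arc=None):
    """fit circle centre of known radius r at height z. mode 'ridge' brightest, 'edge' = strongest bright->dark outward"""
    g=cv2.GaussianBlur(cv2.cvtColor(im,cv2.COLOR_BGR2GRAY).astype(np.float32),(0,0),.6)
    xy=np.array(xy,float)
    for k in range(it):
        ww=w if k else 1.6*w
        th=np.linspace(0,2*np.pi,n,endpoint=False); rr=np.arange(r-ww,r+ww,.0003)
        X=xy[0]+np.outer(np.cos(th),rr); Y=xy[1]+np.outer(np.sin(th),rr)
        uv=proj(c,np.c_[X.ravel(),Y.ravel(),np.full(X.size,z)]).astype(np.float32)
        v=cv2.remap(g,uv[:,0].reshape(X.shape),uv[:,1].reshape(X.shape),cv2.INTER_LINEAR)
        s=v if mode=='ridge' else -np.gradient(v,axis=1)
        i=s.argmax(1); ok=(i>0)&(i<len(rr)-1)
        ok&= s.max(1)>0.4*np.median(s.max(1))
        P=np.c_[X[np.arange(n),i],Y[np.arange(n),i]][ok]
        f=lambda p:np.hypot(P[:,0]-p[0],P[:,1]-p[1])-r-p[2]
        so=least_squares(f,[*xy,0],loss='soft_l1',f_scale=.0006); xy=so.x[:2]
    return xy,so.x[2],np.median(np.abs(f(so.x))),len(P)
E
cat > m.py <<'E'
from h import *
T=cv2.imread('pics/top0.png');S=cv2.imread('pics/side0.png')
ct=eyes.calibration('top');cs=eyes.calibration('side')
B={'small':((399,276),(270,371),.05,.016),'medium':((275.5,268),(221,246),.06,.020),'large':((327,188),(343.5,249),.07,.024),'largest':((153,276),(171,162),.08,.029)}
for n,(a,b,z,r) in B.items():
    for im,c,p in((T,ct,a),(S,cs,b)):
        x0=onz(c,[p],z)[0]; f=ring(im,c,x0,z,r,'ridge'); print(n,x0.round(4),f[0].round(4),np.round(f[1:],4))
C={'small':((210,194.5),(271.5,177),.058,.020)}
for n,(a,b,z,r) in C.items():
    for im,c,p in((T,ct,a),(S,cs,b)):
        x0=onz(c,[p],z)[0]; f=ring(im,c,x0,z,r,'edge'); print(n,x0.round(4),f[0].round(4),np.round(f[1:],4))
for n,p in {'cyl':(258,122),'pink1':(323,120),'pink2':(365,158),'pink3':(219,336),'vial1':(221,285),'vial2':(326,276),'mat':(213,200)}.items(): print(n,onz(ct,[p],0.0)[0].round(3))
E
python3 m.py
```

```text
small [ 0.4532 -0.2385] [ 0.453  -0.2331] [-3.e-04  4.e-04  9.e+01]
small [ 0.4522 -0.2327] [ 0.4519 -0.2335] [2.e-04 3.e-04 9.e+01]
medium [ 0.473 -0.005] [ 0.4732 -0.0047] [-8.0e-04  5.0e-04  5.9e+01]
medium [ 0.4716 -0.015 ] [ 0.4714 -0.0049] [-0.e+00  2.e-04  9.e+01]
large [ 0.6208 -0.1049] [ 0.6226 -0.1057] [-1.0e-04  3.0e-04  8.9e+01]
large [ 0.618 -0.107] [ 0.6214 -0.1061] [1.e-04 2.e-04 9.e+01]
largest [0.4616 0.2173] [0.4615 0.2196] [-3.0e-04  4.0e-04  8.9e+01]
largest [0.4617 0.2076] [0.46   0.2184] [-4.e-04  3.e-04  9.e+01]
small [0.6143 0.1171] [0.6137 0.1165] [-2.2e-03  4.0e-04  8.5e+01]
small [0.6089 0.119 ] [0.6128 0.1178] [-1.7e-03  4.0e-04  8.7e+01]
cyl [0.779 0.025]
pink1 [ 0.782 -0.112]
pink2 [ 0.698 -0.196]
pink3 [0.344 0.107]
vial1 [0.443 0.103]
vial2 [ 0.457 -0.106]
mat [0.614 0.119]
```

Request:
jog_arm(deltas=[[[60.4, -36.9, -2, 0, 0, -1.13, 0.75], [60.4, -36.9, -2, 0, 0, -1.13, 0.75], [60.4, -36.9, -2, 0, 0, -1.13, 0.75], [60.4, -36.9, -2, 0, 0, -1.13, 0.75], [60.4, -36.9, -2, 0, 0, -1.13, 0.75], [60.4, -36.9, -2, 0, 0, -1.13, 0.75], [60.4, -36.9, -2, 0, 0, -1.13, 0.75], [60.4, -36.9, -2, 0, 0, -1.13, 0.75], [60.4, -36.9, -2, 0, 0, -1.13, 0.75], [60.4, -36.9, -2, 0, 0, -1.13, 0.75], [60.4, -36.9, -2, 0, 0, -1.13, 0.75], [60.4, -36.9, -2, 0, 0, -1.13, 0.75]]])

```text
clock: 1.35
ee_pos: [0.5542, 0.0284, 0.2482]
eef_rot: [[-0.0, 1.0, -0.0], [1.0, 0.0, -0.0], [-0.0, -0.0, -1.0]]
contact_force: [1.3, -1.6, 0.2]
grip_width: 0.0638
```

Request:
jog_arm(deltas=[[[8.8, 5.9, 3, 0, 0, 0, 0.75], [8.8, 5.9, 5, 0, 0, 0, 0.75], [8.8, 5.9, 5, 0, 0, 0, 0.75], [8.8, 5.9, 5, 0, 0, 0, 0.75], [8.8, 5.9, 5, 0, 0, 0, 0.75], [8.8, 5.9, 5, 0, 0, 0, 0.75]]])

```text
clock: 1.95
ee_pos: [0.6124, 0.1131, 0.1993]
eef_rot: [[0.001, 1.0, 0.001], [1.0, -0.001, -0.0], [-0.0, 0.001, -1.0]]
contact_force: [0.4, -0.9, 1.0]
grip_width: 0.064
```

```bash
cat > snap.py <<'E'
import sys
from h import *
from bench import telemetry
s=telemetry.sense(); print(s['clock'],s['ee_pos'].round(4),s['contact_force'].round(1),round(s['grip_width'],4))
for n in sys.argv[2:]:
    np.save(f'pics/{n}{sys.argv[1]}.npy',eyes.calibration(n)['cam_to_world'])
    cv2.imwrite(f'pics/{n}{sys.argv[1]}.png',eyes.get_image(n))
E
python3 snap.py 1 wrist side
```

```text
1.95 [0.6124 0.1131 0.1993] [ 0.4 -0.9  1. ] 0.064
```

View pics/wrist1.png

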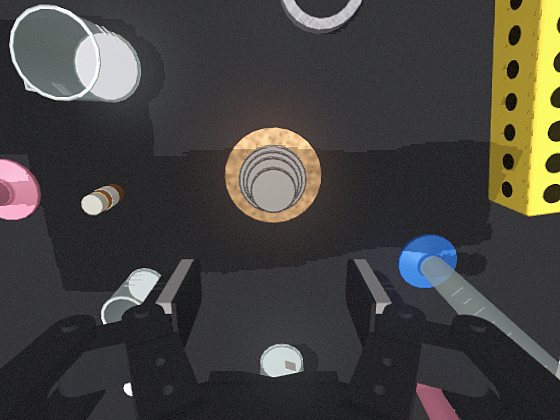

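View pics/side1.png

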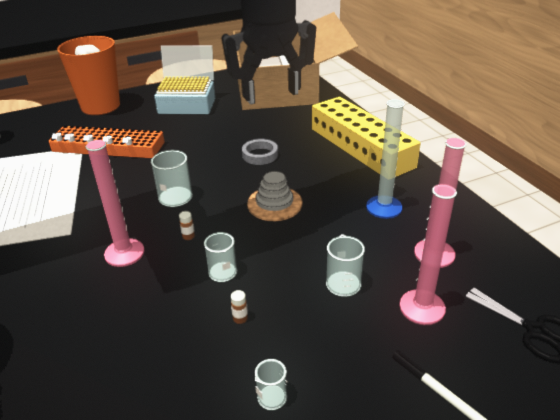

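Wrist view: the stack is centred between the fingers at about (273,188), and the pads reach the finger ends. I'll refine the cover centres next.

```bash
cat > cov.py <<'E'
from h import *
import sys
W=cv2.imread('pics/wrist1.png'); c=eyes.calibration('wrist'); c['cam_to_world']=np.load('pics/wrist1.npy')
T=cv2.imread('pics/top0.png');S=cv2.imread('pics/side0.png')
ct=eyes.calibration('top');cs=eyes.calibration('side')
for n,z,r in [('small',.058,.02),('medium',.045,.024),('large',.032,.028),('largest',.019,.033)]:
    for nm,im,cc in(('w',W,c),('t',T,ct),('s',S,cs)):
        f=ring(im,cc,(.613,.117),z,r,'edge'); print(n,nm,f[0].round(4),np.round(f[1:],4))
f=ring(W,c,(.613,.119),.006,.048,'edge');print('mat',f)
f=ring(T,ct,(.613,.119),.006,.048,'edge');print('mat',f)
big=cv2.resize(W[110:240,200:340],None,fx=4,fy=4,interpolation=cv2.INTER_CUBIC); cv2.imwrite('pics/wz1.png',big)
E
python3 cov.py
```

```text
small w [0.6128 0.1169] [-1.9e-03  0.0e+00  9.0e+01]
small t [0.6137 0.1164] [-2.2e-03  3.0e-04  8.4e+01]
small s [0.6127 0.118 ] [-1.7e-03  4.0e-04  8.7e+01]
medium w [0.6134 0.1189] [-8.0e-04  6.0e-04  8.3e+01]
medium t [0.6096 0.1159] [-2.0e-04  9.0e-04  8.4e+01]
medium s [0.6127 0.1225] [-8.0e-04  8.0e-04  6.1e+01]
large w [0.611  0.1187] [-6.0e-04  6.0e-04  8.4e+01]
large t [0.6095 0.1141] [4.0e-04 7.0e-04 7.3e+01]
large s [0.6122 0.1209] [-1.0e-03  8.0e-04  6.8e+01]
largest w [0.6123 0.1183] [-2.1e-03  2.0e-04  8.6e+01]
largest t [0.6115 0.1168] [-3.0e-03  5.0e-04  4.8e+01]
largest s [0.6139 0.1204] [1.0e-04 9.0e-04 5.9e+01]
mat (array([0.61261986, 0.11888258]), np.float64(-0.0001979567584850789), np.float64(0.0001290741548518841), 90)
mat (array([0.61288355, 0.11849431]), np.float64(-0.0002658497607659624), np.float64(0.00029937730943292024), 90)
```

View pics/wz1.png

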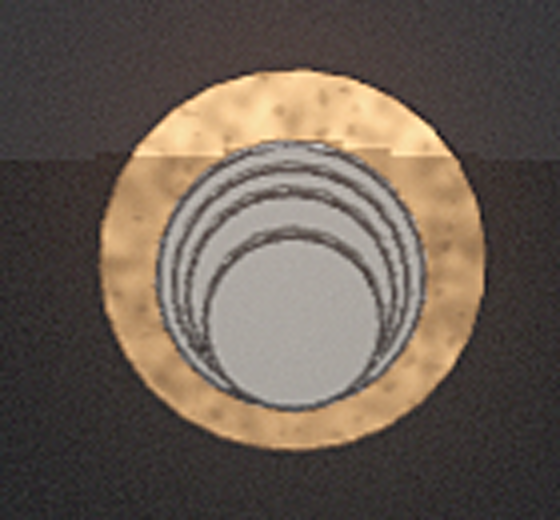

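Request:
jog_arm(deltas=[[[0.1, 0, 4, 0, 0, 0, 0.7], [0.1, 0, 8, 0, 0, 0, 0.7], [0.1, 0, 11.5, 0, 0, 0, 0.7], [0.1, 0, 11.5, 0, 0, 0, 0.7], [0.1, 0, 11.5, 0, 0, 0, 0.7]]])

```text
clock: 2.55
ee_pos: [0.6126, 0.1148, 0.0844]
eef_rot: [[0.001, 1.0, 0.0], [1.0, -0.001, -0.0], [-0.0, 0.0, -1.0]]
contact_force: [0.6, -0.0, 0.3]
grip_width: 0.0598
```

```bash
python3 snap.py 2 wrist
```

```text
2.55 [0.6126 0.1148 0.0844] [ 0.6 -0.   0.3] 0.0598
```

View pics/wrist2.png

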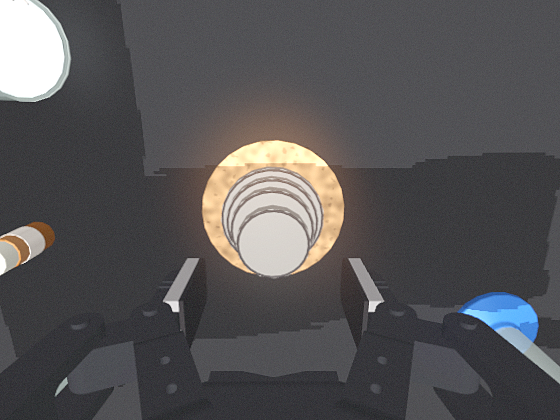

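Fingers straddle the cover (273,243). Descending to TCP z ≈ 0.0465 and closing.

Request:
jog_arm(deltas=[[[0.2, 0, 2, 0, 0, 0, 0.7], [0.2, 0, 3.3, 0, 0, 0, 0.7], [0.2, 0, 3.75, 0, 0, 0, 0.7], [0.2, 0, 3.75, 0, 0, 0, 0.7], [0.2, 0, 3.75, 0, 0, 0, 0.7]]], squeeze=25)

```text
clock: 3.1
ee_pos: [0.613, 0.1173, 0.0466]
eef_rot: [[0.0, 1.0, 0.001], [1.0, -0.0, 0.0], [0.0, 0.001, -1.0]]
contact_force: [0.1, 0.4, 1.2]
grip_width: 0.0597
```

Request:
jog_arm(deltas=[[[0, 0, 0, 0, 0, 0, 0.3], [0, 0, 0, 0, 0, 0, 0.3], [0, 0, 0, 0, 0, 0, 0.3], [0, 0, 0, 0, 0, 0, 0.3], [0, 0, 0, 0, 0, 0, 0.3], [0, 0, 0, 0, 0, 0, 0.3]]], squeeze=25)

```text
clock: 3.7
ee_pos: [0.613, 0.1174, 0.0466]
eef_rot: [[-0.0, 1.0, 0.001], [1.0, 0.0, 0.0], [0.0, 0.001, -1.0]]
contact_force: [-0.2, -0.9, 6.0]
grip_width: 0.0385
```

```bash
python3 snap.py 3 side wrist
```

```text
3.7 [0.613  0.1174 0.0466] [-0.2 -0.9  6. ] 0.0385
```

View pics/side3.png

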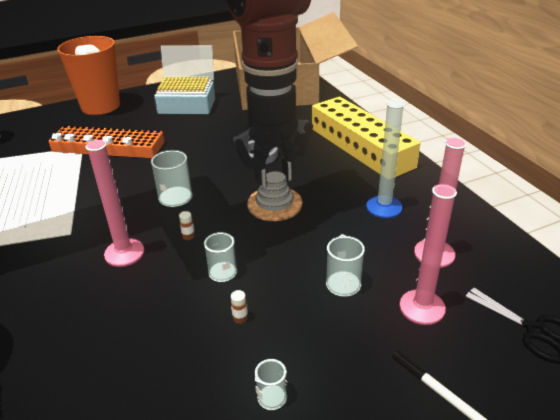

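View pics/wrist3.png

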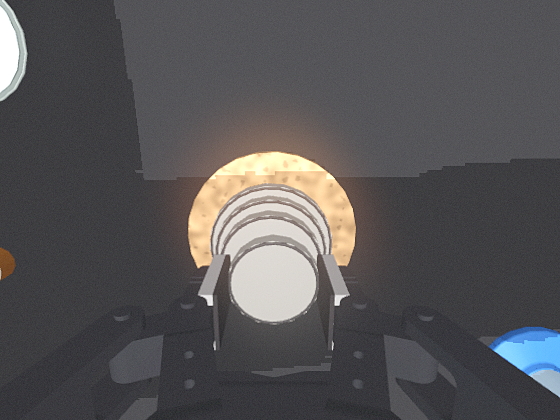

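Cover gripped (width 38.5 mm), visible between the pads at (273,283). Lifting a bit to check.

Request:
jog_arm(deltas=[[[0, 0, -1, 0, 0, 0, 0.3], [0, 0, -4, 0, 0, 0, 0.3], [0, 0, -8, 0, 0, 0, 0.3], [0, 0, -12, 0, 0, 0, 0.3], [0, 0, -12, 0, 0, 0, 0.3], [0, 0, -12, 0, 0, 0, 0.3]]])

```text
clock: 4.4
ee_pos: [0.6131, 0.1174, 0.1671]
eef_rot: [[-0.0, 1.0, 0.002], [1.0, 0.0, 0.0], [0.0, 0.002, -1.0]]
contact_force: [-0.1, -0.5, -2.0]
grip_width: 0.0385
```

```bash
python3 snap.py 4 side wrist
```

```text
4.4 [0.6131 0.1174 0.1671] [-0.1 -0.5 -2. ] 0.0385
```

View pics/side4.png

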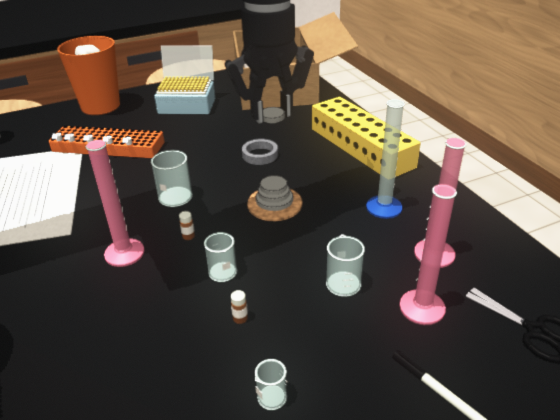

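View pics/wrist4.png

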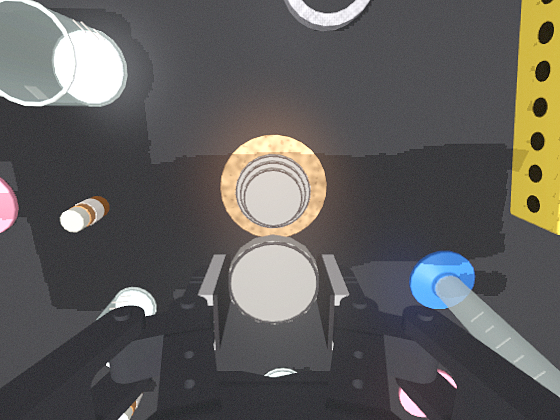

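The small cover is held level and the rest of the stack stays on the mat. Next I measure the held offset and the medium cover.

```bash
cat > held.py <<'E'
import sys
from h import *
k=sys.argv[1]; tcp=np.array(eval(sys.argv[2])); r=float(sys.argv[3])
W=cv2.imread(f'pics/wrist{k}.png'); c=eyes.calibration('wrist'); c['cam_to_world']=np.load(f'pics/wrist{k}.npy')
for dz in(.010,.0115,.013):
    f=ring(W,c,tcp[:2],tcp[2]+dz,r,'edge',w=.003); print('held',dz,(f[0]-tcp[:2]).round(4),np.round(f[1:],4))
for n,z,r in [('small',.058,.02),('medium',.045,.024),('large',.032,.028),('largest',.019,.033)]:
    f=ring(W,c,(.6125,.118),z,r,'edge'); print(n,f[0].round(4),np.round(f[1:],4))
E
python3 held.py 4 [.6131,.1174,.1671] .02; python3 held.py 3 [.613,.1174,.0466] .02|head -3
```

```text
held 0.01 [-0.0004 -0.0008] [-1.8e-03  0.0e+00  9.0e+01]
held 0.0115 [-0.0004  0.    ] [-2.e-03  1.e-04  9.e+01]
held 0.013 [-0.0004  0.0009] [-2.1e-03  0.0e+00  9.0e+01]
small [0.6123 0.1233] [1.0e-03 1.0e-04 8.9e+01]
medium [0.6118 0.1211] [-9.0e-04  1.2e-03  8.6e+01]
large [0.6135 0.1204] [-1.2e-03  1.4e-03  8.8e+01]
largest [0.6123 0.1187] [-2.2e-03  3.0e-04  8.0e+01]
held 0.01 [ 0.0005 -0.0015] [-1.5e-03  0.0e+00  8.9e+01]
held 0.0115 [ 0.0006 -0.0007] [-1.8e-03  0.0e+00  9.0e+01]
held 0.013 [0.0005 0.0001] [-2.e-03  1.e-04  9.e+01]
```

Request:
jog_arm(deltas=[[[-35.1, -16.1, 0, 0, 0, 0, 0.3], [-35.1, -16.1, 0, 0, 0, 0, 0.3], [-35.1, -16.1, 0, 0, 0, 0, 0.3], [-35.1, -16.1, 0, 0, 0, 0, 0.3], [-35.1, -16.1, 0, 0, 0, 0, 0.3], [-35.1, -16.1, 0, 0, 0, 0, 0.3], [-35.1, -16.1, 0, 0, 0, 0, 0.3], [-35.1, -16.1, 0, 0, 0, 0, 0.3], [-35.1, -16.1, 3, 0, 0, 0, 0.3], [-35.1, -16.1, 7, 0, 0, 0, 0.3], [-35.1, -16.1, 7, 0, 0, 0, 0.3], [-35.1, -16.1, 7, 0, 0, 0, 0.3]]])

```text
clock: 5.7
ee_pos: [0.4506, -0.2329, 0.0953]
eef_rot: [[-0.0, 1.0, -0.003], [1.0, 0.0, 0.002], [0.002, -0.003, -1.0]]
contact_force: [0.7, -1.1, 1.2]
grip_width: 0.0384
```

```bash
python3 snap.py 5 side wrist top
```

```text
5.7 [ 0.4506 -0.2329  0.0953] [ 0.7 -1.1  1.2] 0.0384
```

View pics/side5.png

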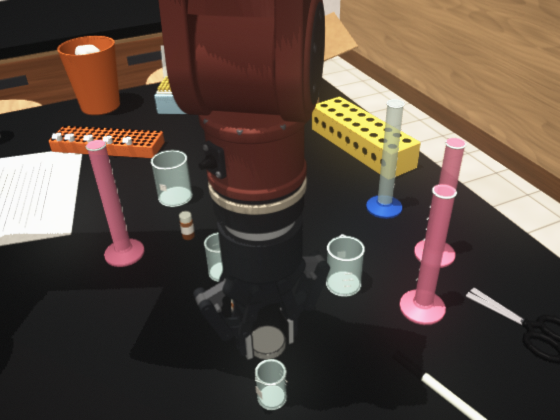

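View pics/wrist5.png

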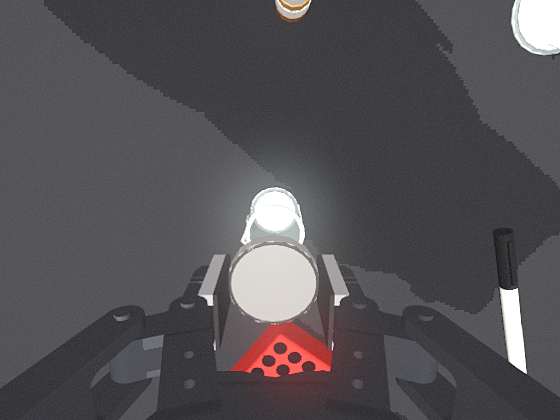

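Request:
jog_arm(deltas=[[[0, 0, 2, 0, 0, 0, 0.3], [0, 0, 3.6, 0, 0, 0, 0.3], [0, 0, 3.6, 0, 0, 0, 0.3], [0, 0, 3.6, 0, 0, 0, 0.3], [0, 0, 3.6, 0, 0, 0, 0.3]]])

```text
clock: 6.35
ee_pos: [0.4523, -0.2341, 0.0611]
eef_rot: [[-0.0, 1.0, 0.002], [1.0, 0.0, -0.001], [-0.001, 0.002, -1.0]]
contact_force: [0.5, 0.2, -0.8]
grip_width: 0.0387
```

```bash
python3 snap.py 6 side wrist
```

```text
6.35 [ 0.4523 -0.2341  0.0611] [ 0.5  0.2 -0.8] 0.0387
```

View pics/side6.png

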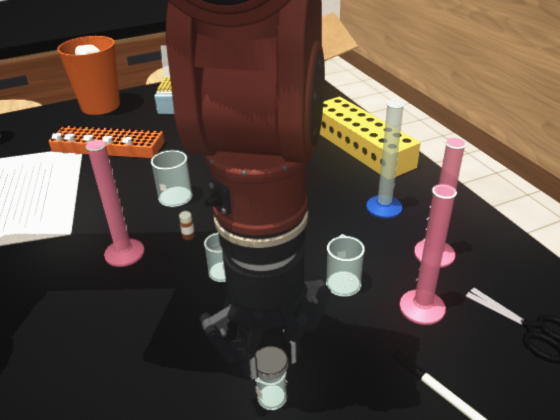

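View pics/wrist6.png

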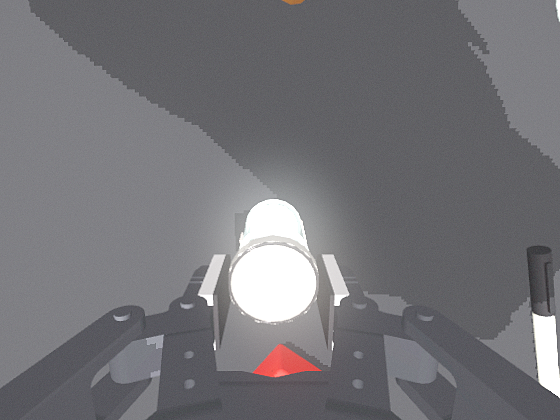

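Cover is above the small beaker, aligned in both views. Lowering.

Request:
jog_arm(deltas=[[[0.1, 0, 0.5, 0, 0, 0, 0.3], [0.1, 0, 0.9, 0, 0, 0, 0.3], [0.1, 0, 1.2, 0, 0, 0, 0.3], [0.1, 0, 1.35, 0, 0, 0, 0.3], [0.1, 0, 1.35, 0, 0, 0, 0.3], [0.1, 0, 1.35, 0, 0, 0, 0.3]]])

```text
clock: 7.05
ee_pos: [0.4515, -0.2326, 0.0466]
eef_rot: [[-0.0, 1.0, 0.0], [1.0, 0.0, -0.0], [-0.0, 0.0, -1.0]]
contact_force: [-1.8, 1.1, 9.8]
grip_width: 0.0385
```

Contact at the seated height (z=0.0466). Releasing and lifting clear.

Request:
jog_arm(deltas=[[[0, 0, -0.05, 0, 0, 0, 0.55], [0, 0, -0.05, 0, 0, 0, 0.6], [0, 0, -0.05, 0, 0, 0, 0.65], [0, 0, -0.05, 0, 0, 0, 0.65], [0, 0, -2, 0, 0, 0, 0.7], [0, 0, -5, 0, 0, 0, 0.7], [0, 0, -9, 0, 0, 0, 0.78], [0, 0, -13, 0, 0, 0, 0.78], [15, 6, -13, 0, 0, 0, 0.78], [15, 6, -13, 0, 0, 0, 0.78], [15, 6, -13, 0, 0, 0, 0.78], [15, 6, -13, 0, 0, 0, 0.78]]])

```text
clock: 8.25
ee_pos: [0.5125, -0.0787, 0.1763]
eef_rot: [[-0.004, 1.0, 0.001], [1.0, 0.004, 0.001], [0.001, 0.001, -1.0]]
contact_force: [-0.2, -1.5, -0.1]
grip_width: 0.0663
```

Request:
jog_arm(deltas=[[[20, 10, 0, 0, 0, 0, 0.78], [20, 10, 0, 0, 0, 0, 0.78], [20, 10, 0, 0, 0, 0, 0.78], [20, 10, 0, 0, 0, 0, 0.78], [20, 10, 0, 0, 0, 0, 0.78], [20, 10, 0, 0, 0, 0, 0.78], [20, 10, 0, 0, 0, 0, 0.78]]])

```text
clock: 8.95
ee_pos: [0.6112, 0.1172, 0.1757]
eef_rot: [[-0.001, 1.0, -0.001], [1.0, 0.001, -0.0], [-0.0, -0.001, -1.0]]
contact_force: [-0.9, -0.3, -0.1]
grip_width: 0.0663
```

```bash
python3 snap.py 7 side wrist
```

```text
8.95 [0.6112 0.1172 0.1757] [-0.9 -0.3 -0.1] 0.0663
```

View pics/side7.png

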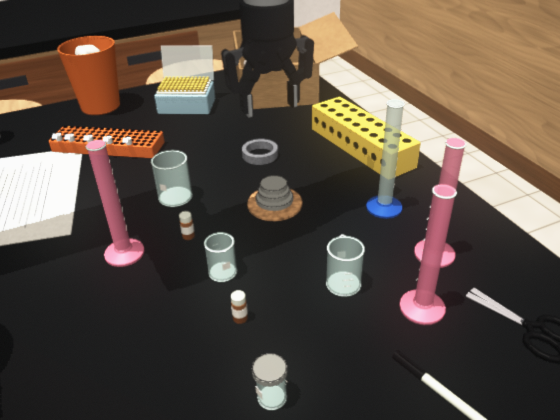

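View pics/wrist7.png

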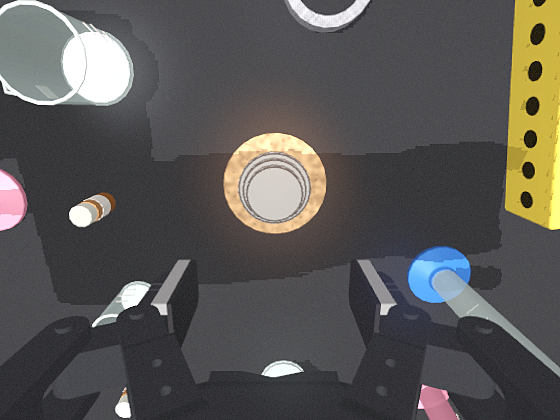

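Small cover sits flat on its beaker (269,368). Now I locate the medium cover's top disc (275,193 in the wrist view).

```bash
cat > loc.py <<'E'
import sys
from h import *
k,z,r=sys.argv[1],float(sys.argv[2]),float(sys.argv[3])
for n in('wrist','top','side'):
    try: c=eyes.calibration(n); c['cam_to_world']=np.load(f'pics/{n}{k}.npy')
    except FileNotFoundError: continue
    im=cv2.imread(f'pics/{n}{k}.png')
    for rr in (r-.002,r): 
        f=ring(im,c,(.6125,.118),z,rr,'edge',w=.003); print(n,rr,f[0].round(4),np.round(f[1:],4))
E
python3 loc.py 7 .045 .024
```

```text
wrist 0.022 [0.6122 0.1199] [0.e+00 1.e-04 9.e+01]
wrist 0.024 [0.6123 0.1199] [-1.9e-03  2.0e-04  8.8e+01]
side 0.022 [0.6123 0.121 ] [-2.0e-04  5.0e-04  8.3e+01]
side 0.024 [0.6122 0.1208] [-2.0e-03  3.0e-04  5.9e+01]
```

Request:
jog_arm(deltas=[[[0.25, 0, 4, 0, 0, 0, 0.75], [0.25, 0, 8, 0, 0, 0, 0.75], [0.25, 0, 11.5, 0, 0, 0, 0.75], [0.25, 0, 11.5, 0, 0, 0, 0.75], [0.25, 0, 11.5, 0, 0, 0, 0.75], [0.25, 0, 11.5, 0, 0, 0, 0.75]]])

```text
clock: 9.65
ee_pos: [0.613, 0.1194, 0.0636]
eef_rot: [[0.001, 1.0, 0.003], [1.0, -0.001, 0.0], [0.0, 0.003, -1.0]]
contact_force: [0.3, 0.3, -0.4]
grip_width: 0.0641
```

Request:
jog_arm(deltas=[[[0, 0, 1.5, 0, 0, 0, 0.75], [0, 0, 2.6, 0, 0, 0, 0.75], [0, 0, 3, 0, 0, 0, 0.75], [0, 0, 3, 0, 0, 0, 0.75], [0, 0, 3, 0, 0, 0, 0.75], [0, 0, 3, 0, 0, 0, 0.75]]])

```text
clock: 10.25
ee_pos: [0.6119, 0.1199, 0.0319]
eef_rot: [[-0.0, 1.0, 0.001], [1.0, 0.0, 0.0], [0.0, 0.001, -1.0]]
contact_force: [0.8, 0.0, 0.5]
grip_width: 0.0641
```

Request:
jog_arm(deltas=[[[0, 0.03, -0.1, 0, 0, 0, 0.7], [0, 0.03, -0.1, 0, 0, 0, 0.4], [0, 0.03, -0.1, 0, 0, 0, 0.4], [0, 0.03, -0.1, 0, 0, 0, 0.4], [0, 0.03, -0.1, 0, 0, 0, 0.4], [0, 0.03, -0.1, 0, 0, 0, 0.4], [0, 0.03, -0.1, 0, 0, 0, 0.4]]])

```text
clock: 10.95
ee_pos: [0.6121, 0.1199, 0.0329]
eef_rot: [[-0.0, 1.0, 0.001], [1.0, 0.0, 0.0], [0.0, 0.001, -1.0]]
contact_force: [-0.7, 0.1, 5.7]
grip_width: 0.0465
```

Request:
jog_arm(deltas=[[[0, 0, -1, 0, 0, 0, 0.4], [0, 0, -4, 0, 0, 0, 0.4], [0, 0, -8, 0, 0, 0, 0.4], [0, 0, -12, 0, 0, 0, 0.4], [0, 0, -12, 0, 0, 0, 0.4], [0, 0, -12, 0, 0, 0, 0.4]]])

```text
clock: 11.55
ee_pos: [0.6124, 0.1199, 0.1536]
eef_rot: [[-0.0, 1.0, 0.002], [1.0, 0.0, 0.0], [0.0, 0.002, -1.0]]
contact_force: [0.2, 0.6, -1.7]
grip_width: 0.0463
```

```bash
python3 snap.py 8 side wrist; 
```

```text
11.55 [0.6124 0.1199 0.1536] [ 0.2  0.6 -1.7] 0.0463
```

View pics/side8.png

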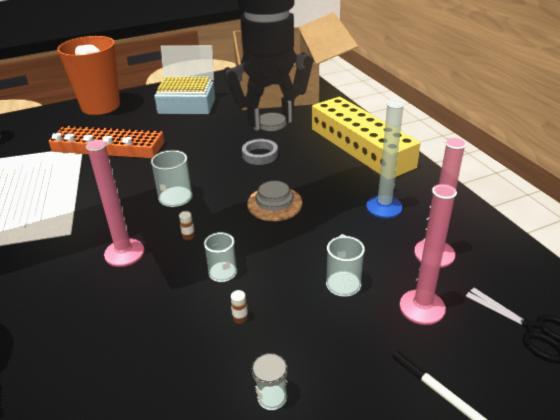

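View pics/wrist8.png

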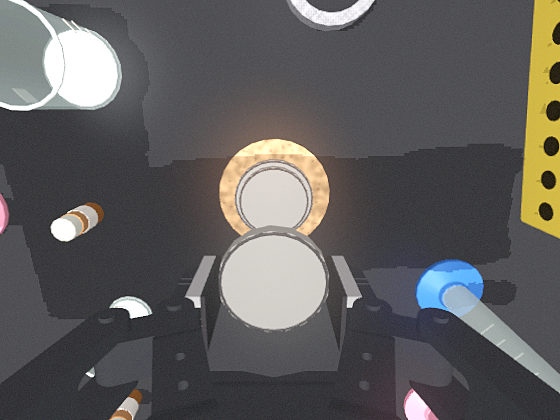

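```bash
python3 held.py 8 [.6124,.1199,.1536] .024|head -3
```

```text
held 0.01 [-0.0004 -0.0006] [-1.6e-03  2.0e-04  9.0e+01]
held 0.0115 [-0.0004  0.0002] [-1.9e-03  1.0e-04  9.0e+01]
held 0.013 [-0.0004  0.001 ] [-2.1e-03  0.0e+00  9.0e+01]
```

Request:
jog_arm(deltas=[[[-12.5, -14.1, 0, 0, 0, 0, 0.4], [-12.5, -14.1, 0, 0, 0, 0, 0.4], [-12.5, -14.1, 0, 0, 0, 0, 0.4], [-12.5, -14.1, 0, 0, 0, 0, 0.4], [-12.5, -14.1, 0, 0, 0, 0, 0.4], [-12.5, -14.1, 3, 0, 0, 0, 0.4], [-12.5, -14.1, 6, 0, 0, 0, 0.4], [-12.5, -14.1, 7.5, 0, 0, 0, 0.4], [-12.5, -14.1, 7.5, 0, 0, 0, 0.4], [-12.5, -14.1, 7.5, 0, 0, 0, 0.4], [-12.5, -14.1, 7.5, 0, 0, 0, 0.4]]])

```text
clock: 12.75
ee_pos: [0.4714, -0.0051, 0.0779]
eef_rot: [[-0.0, 1.0, 0.001], [1.0, 0.0, -0.0], [-0.0, 0.001, -1.0]]
contact_force: [-0.9, 0.0, 0.6]
grip_width: 0.0466
```

```bash
python3 snap.py 9 side wrist; 
```

```text
12.75 [ 0.4714 -0.0051  0.0779] [-0.9  0.   0.6] 0.0466
```

View pics/side9.png

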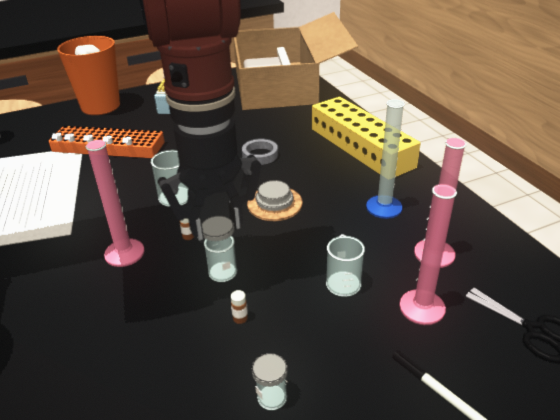

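The medium cover hovers over its beaker (218,235), aligned. Lowering.

Request:
jog_arm(deltas=[[[0, 0.03, 0.8, 0, 0, 0, 0.4], [0, 0.03, 1.4, 0, 0, 0, 0.4], [0, 0.03, 1.8, 0, 0, 0, 0.4], [0, 0.03, 2.1, 0, 0, 0, 0.4], [0, 0.03, 2.1, 0, 0, 0, 0.4], [0, 0.03, 2.1, 0, 0, 0, 0.4]]])

```text
clock: 13.45
ee_pos: [0.471, -0.0051, 0.0561]
eef_rot: [[0.0, 1.0, -0.0], [1.0, -0.0, 0.0], [0.0, -0.0, -1.0]]
contact_force: [-0.0, -0.2, -0.1]
grip_width: 0.0465
```

Request:
jog_arm(deltas=[[[0, 0, 0, 0, 0, 0, 0.6], [0, 0, 0, 0, 0, 0, 0.65], [0, 0, 0, 0, 0, 0, 0.7], [0, 0, 0, 0, 0, 0, 0.75], [0, 0, -2, 0, 0, 0, 0.75], [0, 0, -5, 0, 0, 0, 0.75], [0, 0, -9, 0, 0, 0, 0.82], [0, 0, -12, 0, 0, 0, 0.82], [12.4, 14.1, -12, 0, 0, 0, 0.82], [12.4, 14.1, -12, 0, 0, 0, 0.82], [12.4, 14.1, -12, 0, 0, 0, 0.82], [12.4, 14.1, -12, 0, 0, 0, 0.82]]])

```text
clock: 14.65
ee_pos: [0.6139, 0.1209, 0.1762]
eef_rot: [[-0.001, 1.0, 0.001], [1.0, 0.001, 0.0], [0.0, 0.001, -1.0]]
contact_force: [0.1, -0.8, -0.7]
grip_width: 0.0701
```

Request:
jog_arm(deltas=[[[0, 0, 0, 0, 0, 0, 0.82], [0, 0, 0, 0, 0, 0, 0.82]]])

```text
clock: 14.85
ee_pos: [0.6119, 0.1193, 0.1755]
eef_rot: [[-0.001, 1.0, -0.001], [1.0, 0.001, -0.0], [-0.0, -0.001, -1.0]]
contact_force: [-0.6, -1.0, -0.4]
grip_width: 0.0699
```

```bash
python3 snap.py 10 side wrist; python3 loc.py 10 .032 .028
```

```text
14.85 [0.6119 0.1193 0.1755] [-0.6 -1.  -0.4] 0.0699
wrist 0.026000000000000002 [0.6122 0.1196] [-0.e+00  1.e-04  9.e+01]
wrist 0.028 [0.6121 0.1197] [-1.9e-03  2.0e-04  8.3e+01]
side 0.026000000000000002 [0.6121 0.1207] [-2.e-04  4.e-04  8.e+01]
side 0.028 [0.6121 0.1208] [-2.1e-03  4.0e-04  6.3e+01]
```

View pics/side10.png

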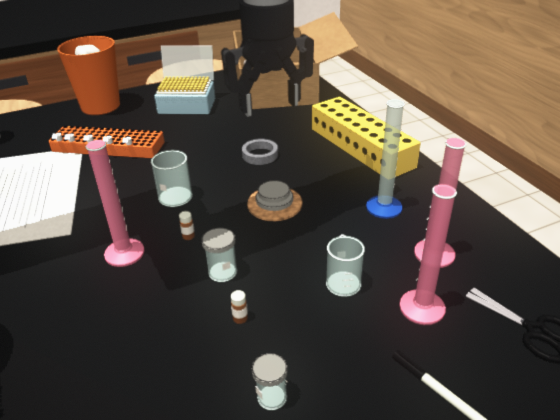

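View pics/wrist10.png

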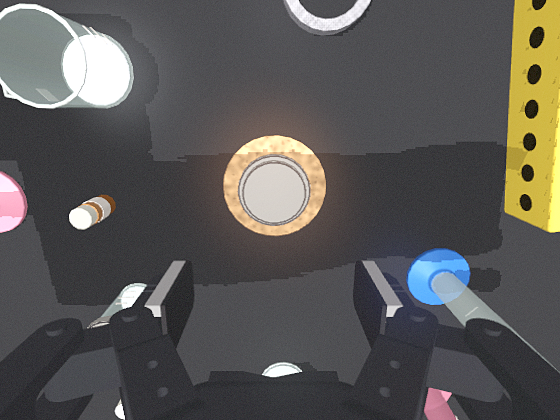

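Medium cover is flat on its beaker (219,240). Next, the large cover.

Request:
jog_arm(deltas=[[[0.05, 0, 4, 0, 0, 0, 0.82], [0.05, 0, 8, 0, 0, 0, 0.82], [0.05, 0, 12, 0, 0, 0, 0.82], [0.05, 0, 14, 0, 0, 0, 0.82], [0.05, 0, 14, 0, 0, 0, 0.82], [0.05, 0, 14, 0, 0, 0, 0.82]]])

```text
clock: 15.55
ee_pos: [0.612, 0.1187, 0.0372]
eef_rot: [[0.001, 1.0, 0.0], [1.0, -0.001, -0.0], [-0.0, 0.0, -1.0]]
contact_force: [-0.2, 0.2, 0.0]
grip_width: 0.0701
```

Request:
jog_arm(deltas=[[[0.1, 0.02, 1, 0, 0, 0, 0.82], [0.1, 0.02, 1.5, 0, 0, 0, 0.82], [0.1, 0.02, 1.7, 0, 0, 0, 0.82], [0.1, 0.02, 1.7, 0, 0, 0, 0.82], [0.1, 0.02, 1.7, 0, 0, 0, 0.82]]])

```text
clock: 16.05
ee_pos: [0.6124, 0.1204, 0.0195]
eef_rot: [[-0.0, 1.0, 0.0], [1.0, 0.0, 0.0], [0.0, 0.0, -1.0]]
contact_force: [0.1, -0.3, 1.4]
grip_width: 0.0702
```

Request:
jog_arm(deltas=[[[-0.05, 0, 0, 0, 0, 0, 0.5], [-0.05, 0, 0, 0, 0, 0, 0.5], [-0.05, 0, 0, 0, 0, 0, 0.5], [-0.05, 0, 0, 0, 0, 0, 0.5], [-0.05, 0, 0, 0, 0, 0, 0.5], [-0.05, 0, 0, 0, 0, 0, 0.5]]])

```text
clock: 16.65
ee_pos: [0.6125, 0.1199, 0.0198]
eef_rot: [[-0.0, 1.0, 0.001], [1.0, 0.0, 0.0], [0.0, 0.001, -1.0]]
contact_force: [-2.2, 1.0, 6.3]
grip_width: 0.0547
```

Request:
jog_arm(deltas=[[[0, 0, -1, 0, 0, 0, 0.5], [0, 0, -4, 0, 0, 0, 0.5], [0, 0, -8, 0, 0, 0, 0.5], [0, 0, -13, 0, 0, 0, 0.5], [0, 0, -13, 0, 0, 0, 0.5], [0, 0, -13, 0, 0, 0, 0.5]]])

```text
clock: 17.25
ee_pos: [0.6133, 0.1199, 0.151]
eef_rot: [[0.0, 1.0, 0.003], [1.0, -0.0, 0.0], [0.0, 0.003, -1.0]]
contact_force: [0.0, 0.3, -1.0]
grip_width: 0.0546
```

```bash
python3 snap.py 11 side wrist; 
```

```text
17.25 [0.6133 0.1199 0.151 ] [ 0.   0.3 -1. ] 0.0546
```

View pics/side11.png

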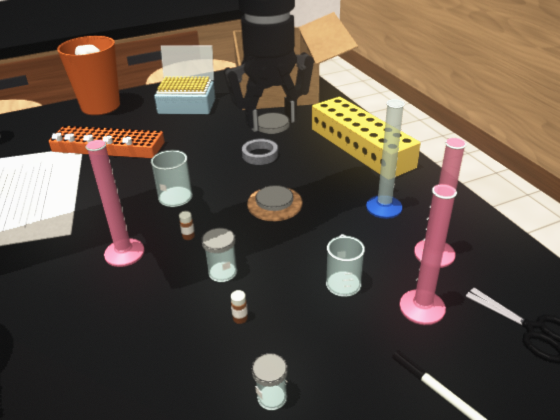

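View pics/wrist11.png

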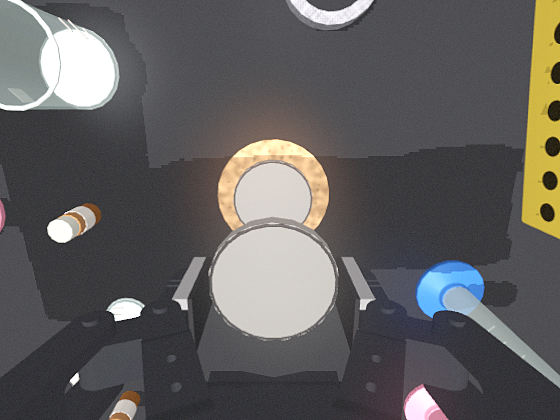

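Request:
jog_arm(deltas=[[[-22.6, 0.9, 0, 0, 0, 0, 0.5], [-22.6, 0.9, 0, 0, 0, 0, 0.5], [-22.6, 0.9, 0, 0, 0, 0, 0.5], [-22.6, 0.9, 0, 0, 0, 0, 0.5], [-22.6, 0.9, 0, 0, 0, 0, 0.5], [-22.6, 0.9, 0, 0, 0, 0, 0.5], [-22.6, 0.9, 2, 0, 0, 0, 0.5], [-22.6, 0.9, 4, 0, 0, 0, 0.5], [-22.6, 0.9, 6.4, 0, 0, 0, 0.5], [-22.6, 0.9, 6.4, 0, 0, 0, 0.5], [-22.6, 0.9, 6.4, 0, 0, 0, 0.5], [-22.6, 0.9, 6.4, 0, 0, 0, 0.5]]])

```text
clock: 18.55
ee_pos: [0.6218, -0.1059, 0.0861]
eef_rot: [[-0.0, 1.0, 0.001], [1.0, 0.0, -0.0], [-0.0, 0.001, -1.0]]
contact_force: [-1.5, 0.1, -0.3]
grip_width: 0.0543
```

```bash
python3 held.py 11 [.6133,.1199,.151] .028|head -3; python3 snap.py 12 side wrist; 
```

```text
held 0.01 [-0.0007 -0.0009] [-1.7e-03  1.0e-04  9.0e+01]
held 0.0115 [-0.0007 -0.0001] [-2.e-03  1.e-04  9.e+01]
held 0.013 [-0.0007  0.0008] [-2.3e-03  1.0e-04  9.0e+01]
18.55 [ 0.6218 -0.1059  0.0861] [-1.5  0.1 -0.3] 0.0543
```

View pics/side12.png

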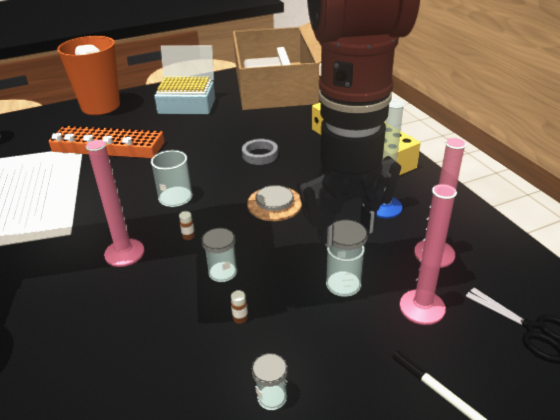

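Aligned over the large beaker (346,240). Lowering to about z = 0.066.

Request:
jog_arm(deltas=[[[0, 0, 0.8, 0, 0, 0, 0.5], [0, 0, 1.4, 0, 0, 0, 0.5], [0, 0, 1.8, 0, 0, 0, 0.5], [0, 0, 2.0, 0, 0, 0, 0.5], [0, 0, 2.0, 0, 0, 0, 0.5], [0, 0, 2.0, 0, 0, 0, 0.5]]])

```text
clock: 19.25
ee_pos: [0.621, -0.1061, 0.0658]
eef_rot: [[0.0, 1.0, -0.0], [1.0, -0.0, -0.0], [-0.0, -0.0, -1.0]]
contact_force: [-3.3, 0.8, 8.3]
grip_width: 0.0549
```

Contact at the seated height. Release and return to the stack.

Request:
jog_arm(deltas=[[[0, 0, -0.05, 0, 0, 0, 0.7], [0, 0, -0.05, 0, 0, 0, 0.75], [0, 0, -0.05, 0, 0, 0, 0.82], [0, 0, -0.05, 0, 0, 0, 0.85], [0, 0, -2, 0, 0, 0, 0.85], [0, 0, -5, 0, 0, 0, 0.85], [0, 0, -8, 0, 0, 0, 0.92], [0, 0, -11, 0, 0, 0, 0.92], [22.5, -0.9, -11, 0, 0, 0, 0.92], [22.5, -0.9, -11, 0, 0, 0, 0.92], [22.5, -0.9, -11, 0, 0, 0, 0.92], [22.5, -0.9, -11, 0, 0, 0, 0.92]]])

```text
clock: 20.45
ee_pos: [0.613, 0.0954, 0.1754]
eef_rot: [[0.001, 1.0, 0.0], [1.0, -0.001, 0.0], [0.0, 0.0, -1.0]]
contact_force: [0.3, 0.3, -0.3]
grip_width: 0.0785
```

Request:
jog_arm(deltas=[[[1, 0, 0, 0, 0, 0, 0.92], [1, 0, 0, 0, 0, 0, 0.92], [1, 0, 0, 0, 0, 0, 0.92]]])

```text
clock: 20.75
ee_pos: [0.6134, 0.1028, 0.1751]
eef_rot: [[0.0, 1.0, -0.0], [1.0, -0.0, -0.001], [-0.001, -0.0, -1.0]]
contact_force: [-0.2, -0.5, -0.5]
grip_width: 0.0787
```

```bash
python3 snap.py 13 side wrist; python3 loc.py 13 .019 .033
```

```text
20.75 [0.6134 0.1028 0.1751] [-0.2 -0.5 -0.5] 0.0787
wrist 0.031 [0.6123 0.1183] [-0.  0. 90.]
wrist 0.033 [0.6123 0.1183] [-2.e-03  1.e-04  9.e+01]
side 0.031 [0.6119 0.12  ] [-1.0e-04  7.0e-04  7.9e+01]
side 0.033 [0.6123 0.12  ] [-1.7e-03  5.0e-04  6.2e+01]
```

View pics/side13.png

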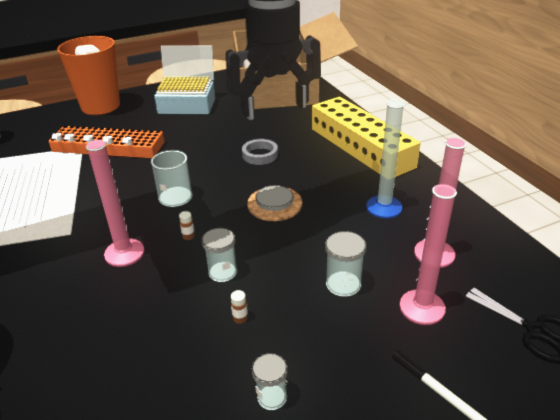

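View pics/wrist13.png

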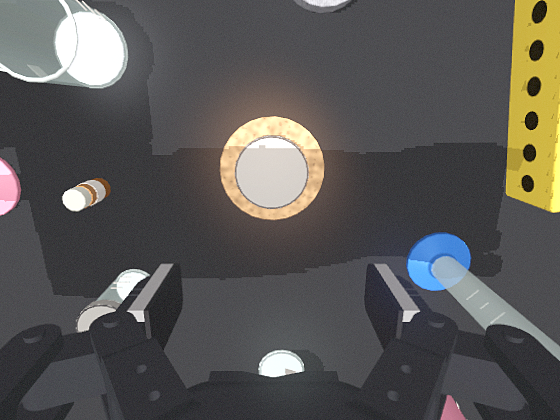

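Large cover is seated (345,245). Only the largest remains, centred at (0.6123,0.1183).

Request:
jog_arm(deltas=[[[1.5, -0.1, 4, 0, 0, 0, 0.92], [1.5, -0.1, 8, 0, 0, 0, 0.92], [1.5, -0.1, 12, 0, 0, 0, 0.92], [1.5, -0.1, 14, 0, 0, 0, 0.92], [1.5, -0.1, 14, 0, 0, 0, 0.92], [1.5, -0.1, 14, 0, 0, 0, 0.92]]])

```text
clock: 21.45
ee_pos: [0.6128, 0.1175, 0.0358]
eef_rot: [[0.002, 1.0, 0.0], [1.0, -0.002, -0.0], [-0.0, 0.0, -1.0]]
contact_force: [0.7, -1.1, 0.7]
grip_width: 0.0787
```

Request:
jog_arm(deltas=[[[0.05, -0.03, 1, 0, 0, 0, 0.92], [0.05, -0.03, 2, 0, 0, 0, 0.92], [0.05, -0.03, 2.6, 0, 0, 0, 0.92], [0.05, -0.03, 3.0, 0, 0, 0, 0.92], [0.05, -0.03, 3.0, 0, 0, 0, 0.92], [0.05, -0.03, 3.0, 0, 0, 0, 0.92]]])

```text
clock: 22.05
ee_pos: [0.6121, 0.1192, 0.0053]
eef_rot: [[-0.0, 1.0, 0.0], [1.0, 0.0, -0.0], [-0.0, 0.0, -1.0]]
contact_force: [-1.0, -0.2, 0.4]
grip_width: 0.0784
```

Request:
jog_arm(deltas=[[[-0.07, 0.02, 0, 0, 0, 0, 0.8], [-0.07, 0.02, 0, 0, 0, 0, 0.62], [-0.07, 0.02, 0, 0, 0, 0, 0.62], [-0.07, 0.02, 0, 0, 0, 0, 0.62], [-0.07, 0.02, 0, 0, 0, 0, 0.62], [-0.07, 0.02, 0, 0, 0, 0, 0.62]]])

```text
clock: 22.65
ee_pos: [0.6125, 0.1185, 0.0059]
eef_rot: [[-0.0, 1.0, 0.001], [1.0, 0.0, -0.0], [-0.0, 0.001, -1.0]]
contact_force: [-1.6, -1.0, 5.6]
grip_width: 0.0647
```

```bash
python3 snap.py 14 side wrist
```

```text
22.65 [0.6125 0.1185 0.0059] [-1.6 -1.   5.6] 0.0647
```

View pics/side14.png

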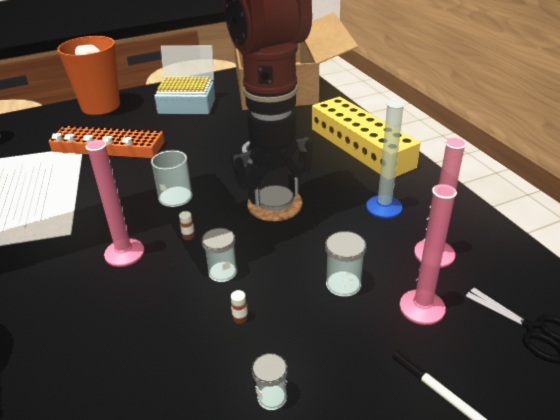

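Request:
jog_arm(deltas=[[[0, 0, -1, 0, 0, 0, 0.62], [0, 0, -4, 0, 0, 0, 0.62], [0, 0, -8, 0, 0, 0, 0.62], [0, 0, -12, 0, 0, 0, 0.62], [0, 0, -16, 0, 0, 0, 0.62], [0, 0, -16, 0, 0, 0, 0.62], [0, 0, -16, 0, 0, 0, 0.62]]])

```text
clock: 23.45
ee_pos: [0.6128, 0.1185, 0.1666]
eef_rot: [[0.0, 1.0, 0.002], [1.0, -0.0, 0.0], [0.0, 0.002, -1.0]]
contact_force: [-0.2, -0.6, -2.0]
grip_width: 0.0643
```

```bash
python3 snap.py 15 side wrist;python3 held.py 15 [.6125,.1185,.166] .033|head -3
```

```text
23.45 [0.6128 0.1185 0.1666] [-0.2 -0.6 -2. ] 0.0643
held 0.01 [-0.0001 -0.0017] [-1.2e-03  0.0e+00  9.0e+01]
held 0.0115 [-0.0001 -0.0009] [-1.6e-03  1.0e-04  9.0e+01]
held 0.013 [-0.0001 -0.0001] [-2.e-03  1.e-04  9.e+01]
```

View pics/side15.png

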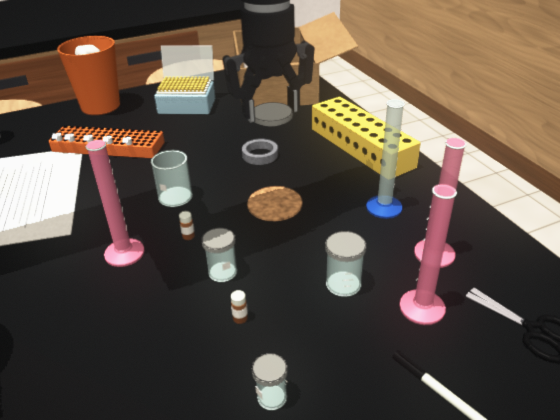

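View pics/wrist15.png

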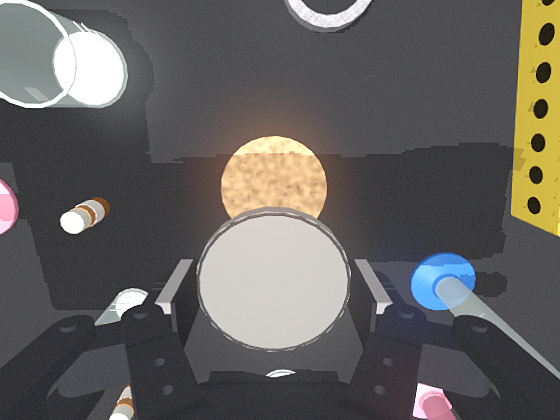

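Request:
jog_arm(deltas=[[[10.05, -15.2, 0, 0, 0, 0, 0.62], [10.05, -15.2, 0, 0, 0, 0, 0.62], [10.05, -15.2, 0, 0, 0, 0, 0.62], [10.05, -15.2, 0, 0, 0, 0, 0.62], [10.05, -15.2, 0, 0, 0, 0, 0.62], [10.05, -15.2, 1, 0, 0, 0, 0.62], [10.05, -15.2, 4, 0, 0, 0, 0.62], [10.05, -15.2, 6.8, 0, 0, 0, 0.62], [10.05, -15.2, 6.8, 0, 0, 0, 0.62], [10.05, -15.2, 6.8, 0, 0, 0, 0.62], [10.05, -15.2, 6.8, 0, 0, 0, 0.62]]])

```text
clock: 24.65
ee_pos: [0.4613, 0.2189, 0.0981]
eef_rot: [[0.001, 1.0, 0.001], [1.0, -0.001, 0.0], [0.0, 0.001, -1.0]]
contact_force: [-0.3, -0.3, -0.9]
grip_width: 0.0644
```

```bash
python3 snap.py 16 side wrist
```

```text
24.65 [0.4613 0.2189 0.0981] [-0.3 -0.3 -0.9] 0.0644
```

View pics/side16.png

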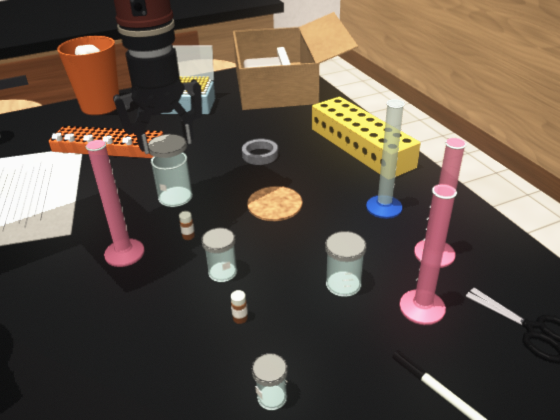

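Cover hovers over the largest beaker (168,150), aligned. Lowering to z ≈ 0.075.

Request:
jog_arm(deltas=[[[0, -0.02, 0.8, 0, 0, 0, 0.62], [0, -0.02, 1.5, 0, 0, 0, 0.62], [0, -0.02, 2.0, 0, 0, 0, 0.62], [0, -0.02, 2.25, 0, 0, 0, 0.62], [0, -0.02, 2.25, 0, 0, 0, 0.62], [0, -0.02, 2.25, 0, 0, 0, 0.62]]])

```text
clock: 25.35
ee_pos: [0.4596, 0.2189, 0.0749]
eef_rot: [[-0.0, 1.0, -0.001], [1.0, 0.0, -0.0], [-0.0, -0.001, -1.0]]
contact_force: [-2.9, -0.6, 5.9]
grip_width: 0.0644
```

Request:
jog_arm(deltas=[[[0, 0, -0.05, 0, 0, 0, 0.85], [0, 0, -0.05, 0, 0, 0, 0.9], [0, 0, -0.05, 0, 0, 0, 0.95], [0, 0, -0.05, 0, 0, 0, 0.95], [0, 0, -2, 0, 0, 0, 0.95], [0, 0, -5, 0, 0, 0, 0.95], [0, 0, -9, 0, 0, 0, 0.95], [0, 0, -13, 0, 0, 0, 0.95], [0, 0, -17, 0, 0, 0, 0.95], [0, 0, -17, 0, 0, 0, 0.95]]])

```text
clock: 26.35
ee_pos: [0.4626, 0.2199, 0.2499]
eef_rot: [[-0.0, 1.0, 0.008], [1.0, 0.0, 0.003], [0.003, 0.008, -1.0]]
contact_force: [0.4, 0.6, 0.3]
grip_width: 0.0812
```

Request:
jog_arm(deltas=[[[-20, 6, 0, 0, 0, 0, 0.95], [-20, 6, 0, 0, 0, 0, 0.95], [-20, 6, 0, 0, 0, 0, 0.95], [-20, 6, 0, 0, 0, 0, 0.95], [-20, 6, 0, 0, 0, 0, 0.95], [-62, -15, 0, 0, 0, 0, 0.95], [-62, -15, 0, 0, 0, 0, 0.95], [-62, -15, 0, 0, 0, 0, 0.95], [-62, -15, 0, 0, 0, 0, 0.95], [-62, -15, 0, 0, 0, 0, 0.95], [-62, -15, 0, 0, 0, 0, 0.95], [-62, -15, 0, 0, 0, 0, 0.95]]])

```text
clock: 27.55
ee_pos: [0.3623, -0.2951, 0.2446]
eef_rot: [[-0.0, 1.0, 0.0], [1.0, 0.0, 0.0], [0.0, 0.0, -1.0]]
contact_force: [0.3, 1.0, 0.8]
grip_width: 0.0812
```

Request:
jog_arm(deltas=[[[-10, -4, 0, 0, 0, 0, 0.95], [-10, -4, 0, 0, 0, 0, 0.95], [-10, -4, 0, 0, 0, 0, 0.95], [-10, -4, 0, 0, 0, 0, 0.95]]])

```text
clock: 27.95
ee_pos: [0.3228, -0.3947, 0.244]
eef_rot: [[0.002, 1.0, -0.0], [1.0, -0.002, 0.001], [0.001, -0.0, -1.0]]
contact_force: [0.3, -0.5, -0.3]
grip_width: 0.0813
```

```bash
python3 snap.py 17 side top; python3 - <<'E'
from h import *
for n in('top','side'):
    c=eyes.calibration(n); im=cv2.imread(f'pics/{n}17.png')
    for k,xy,z,r in(('small',(.4523,-.2333),.058,.018),('medium',(.4718,-.0048),.068,.022),('large',(.6218,-.1059),.078,.026),('largest',(.4605,.219),.088,.031)):
        f=ring(im,c,xy,z,r,'edge',w=.003); print(n,k,f[0].round(4),np.round(f[1:],4))
s=cv2.imread('pics/side17.png')
P=[(270,380),(221,255),(344,265),(172,180)]
cv2.imwrite('pics/sz17.png',np.vstack([np.hstack([cv2.resize(s[v-40:v+40,u-40:u+40],(300,300),interpolation=cv2.INTER_CUBIC) for u,v in P[i:i+2]]) for i in(0,2)]))
E
```

```text
27.95 [ 0.3228 -0.3947  0.244 ] [ 0.3 -0.5 -0.3] 0.0813
top small [ 0.4522 -0.2338] [4.0e-04 4.0e-04 8.4e+01]
top medium [ 0.4719 -0.0051] [6.e-04 4.e-04 9.e+01]
top large [ 0.6225 -0.1069] [3.0e-04 4.0e-04 8.1e+01]
top largest [0.4608 0.219 ] [7.e-04 4.e-04 9.e+01]
side small [ 0.4516 -0.232 ] [2.0e-04 2.0e-04 4.7e+01]
side medium [ 0.4712 -0.0043] [-1.0e-04  3.0e-04  8.7e+01]
side large [ 0.6214 -0.1058] [3.e-04 3.e-04 9.e+01]
side largest [0.4586 0.2181] [-3.0e-04  1.4e-03  4.8e+01]
```

View pics/top17.png

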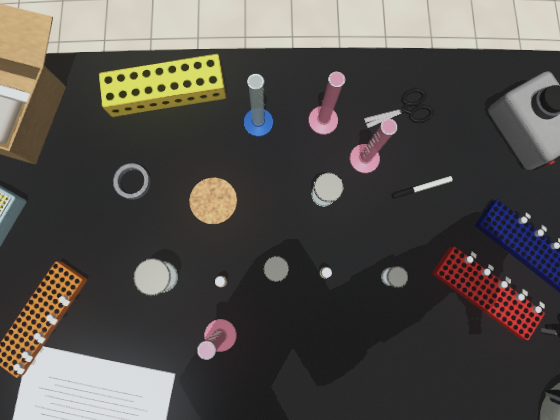

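View pics/sz17.png

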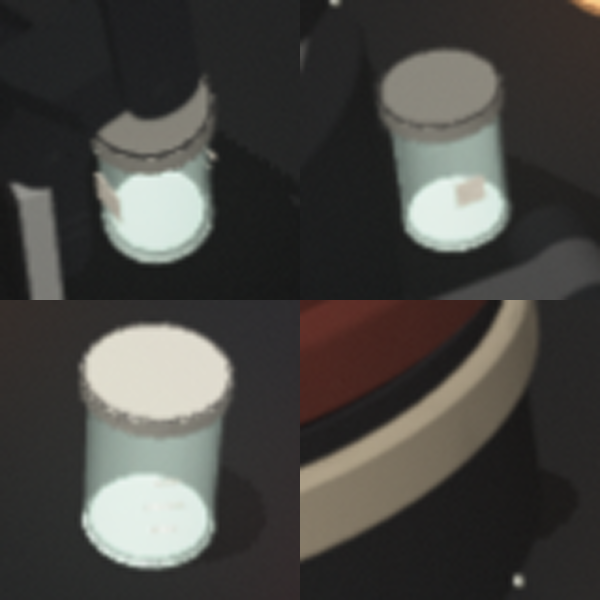

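Top view shows all four covers concentric, but the arm hides the largest one in the side view. I'll move back to the start area to check it.

Request:
jog_arm(deltas=[[[-8, -10, 0, 0, 0, 0, 0.95], [-8, -10, 0, 0, 0, 0, 0.95], [-8, -10, 0, 0, 0, 0, 0.95], [-8, -10, 0, 0, 0, 0, 0.95], [-8, -10, 0, 0, 0, 0, 0.95], [-8, -10, 0, 0, 0, 0, 0.95]]])

```text
clock: 28.65
ee_pos: [0.2247, -0.4728, 0.2448]
eef_rot: [[-0.002, 1.0, 0.0], [1.0, 0.002, 0.0], [0.0, 0.0, -1.0]]
contact_force: [-0.1, -0.0, -0.1]
grip_width: 0.0809
```

```bash
python3 snap.py 18 side; python3 - <<'E'
from h import *
n='side'
c=eyes.calibration(n); im=cv2.imread(f'pics/{n}18.png')
for k,xy,z,r in(('small',(.4523,-.2333),.058,.018),('medium',(.4718,-.0048),.068,.022),('large',(.6218,-.1059),.078,.026),('largest',(.4605,.219),.088,.031)):
        f=ring(im,c,xy,z,r,'edge',w=.003); print(n,k,f[0].round(4),np.round(f[1:],4))
s=im
P=[(270,380),(221,255),(344,265),(172,180)]
cv2.imwrite('pics/sz18.png',np.vstack([np.hstack([cv2.resize(s[v-40:v+40,u-40:u+40],(300,300),interpolation=cv2.INTER_CUBIC) for u,v in P[i:i+2]]) for i in(0,2)]))
E
```

```text
28.65 [ 0.2247 -0.4728  0.2448] [-0.1 -0.  -0.1] 0.0809
side small [ 0.4515 -0.2324] [3.e-04 2.e-04 9.e+01]
side medium [ 0.4716 -0.0041] [1.0e-04 4.0e-04 8.1e+01]
side large [ 0.6213 -0.1058] [3.0e-04 3.0e-04 8.9e+01]
side largest [0.4598 0.2192] [3.0e-04 6.0e-04 8.8e+01]
```

View pics/sz18.png

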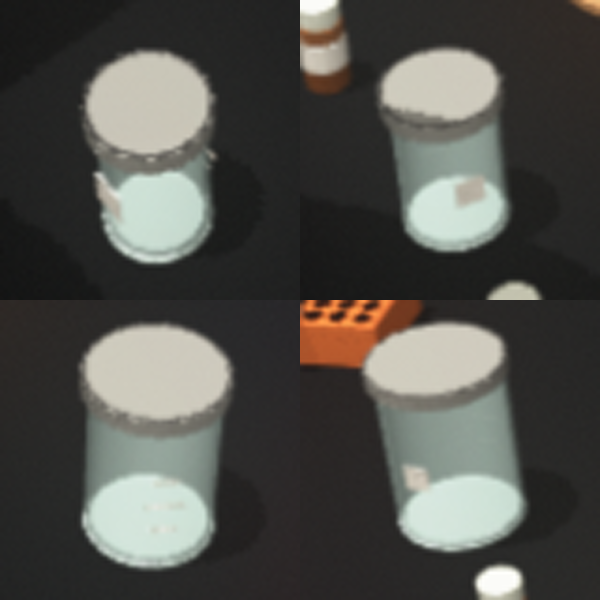

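View pics/side18.png

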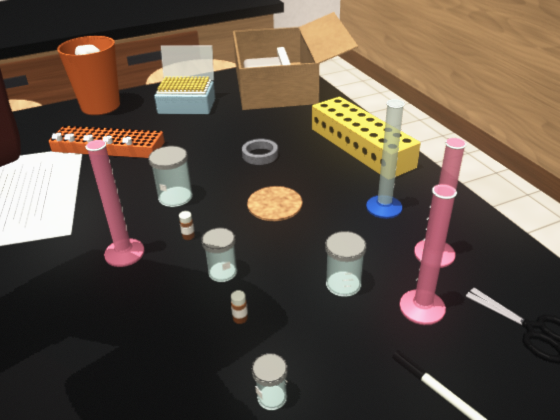

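All four covers lie flat, with the beakers unmoved and the cylinder standing. I'm handing in now.

```bash
python3 -c "
from bench import env
env.close_job()"
```

```text
the job is handed in; nothing more can be done
```

I took the stack apart from the top down and put each cover on the beaker of its own size. I handed the job in at about 29 s on the robot's clock.

**Seating:** The small, large and largest covers met the rim exactly at seated height, with contact forces of 6–10 N. The medium cover was let go at seated height without any contact being felt. In the last side view it lies flat like the others.

**Centring:** The final circle fits put every cover within about 1.5 mm of its beaker's centre, inside the 3 mm play.

**Surroundings:** In the last pictures no beaker has visibly moved, and the measuring cylinder, the vials and the pink look-alikes are all still standing. The gripper is open and clear of everything.

**Disagreements:** The top and side cameras differ by 1–2 mm throughout, as their stated calibration allows. In one picture the arm hid the largest beaker from the side camera, so I moved the arm away and took another, which was clear. No check failed.

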